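Load the condiment carrier and hold it up level

ROBOT

A 7-joint arm with a two-finger parallel gripper is mounted at the origin on the work surface; the furniture and walls round the work are solid. World frame = base frame: x ahead of the robot, y to its left, z up, the work surface at z = 0. Lengths are in m, angles in degrees, forces in N, time in s.
With the tool pointing down it reaches from about 0.4 to 0.925 m from the base axis. Payload 4.1 kg.
Tool frame: the origin (TCP) lies midway between the tips of the shut fingers; the grasp point (between the pads) lies tcp_to_grasp behind it (tcp_to_grasp is the distance from the TCP to the grasp point, in m); z points along the fingers, y is the line along which they close (so a half turn about z gives the same grasp; the last joint's range is limited). The gripper opens to 85 mm and grips with 20 to 120 N. Pads are 22 mm wide; open, the fingers measure 114 mm over their backs; the gripper's body (76 mm by 85 mm) begins 54 mm behind the grasp point. The pads swing forward as they close: fully open they stand 13 mm farther back than shut.
Start: joints at [65.317, 22.827, 2.584, 88.041, -1.071, 69.15, -2.905], TCP at [0.212, -0.615, 0.231] pointing down, gripper open.
Joint ranges: [-161.44, 161.44], [-28.35, 127.94], [-78.24, 83.42], [0, 140.83], [-78.03, 258.03], [13.02, 114.36], [-168.23, 168.23]. Speed limits (degrees/s): [147.25, 147.25, 180, 180, 180, 180, 180].

INTERFACE

Orientations are given as [roll, pitch, yaw] about the fixed x, y, z axes, in that order (R = Rz(yaw) Ry(pitch) Rx(roll)).
In Python, from cell import observe, grab_frame, finish_job, tcp_to_grasp gives the robot as it stands. The module is installed in compiled form; this text tells all that it offers.
- The arm moves only by the tool send_rows, never from a script. Its argument "targets" is a list of rows, each a list of 7 numbers: the shift along the tool's x, y, z in units of 120 mm (1.0 is 120 mm), then the turn, a rotation vector about the tool's x, y, z in units of 360 degrees (1.0 is 360 degrees), then the closure, from -1 (fully open) to 1 (shut), so that 0 is half open. In form: [[dx, dy, dz, rx, ry, rz, hand], ...]. A call has 1 to 12 rows; each row shifts and turns the commanded pose from where the row before left it, along the tool's axes as they then stand; what a row does not reach is not made up. A row lasts 1/12 s, in which the tool goes at most 41.7 mm and 7.16 degrees, less where a joint would pass 70% of its speed; a pose out of reach is approached as far as the arm can. A call with a number of a shift or a turn outside -1 to 1 is refused whole. A call with a gripper value outside its range is refused whole. The fingers move at their own pace and stop on an object; "newtons" is the grip in N (left out, the last holds). Time passes only in rows, so rows that do not move let the fingers close. It gives the time, the measured TCP pose, the force, the opening and the grip force at its end, in the units of the state.
- observe(): the state, without advancing time (a new reading comes with each control period).
- grab_frame(name): name is "side" or "top"; returns a dict with "image" (384x512x3 uint8, red, green, blue), "mtx" (3x3 intrinsics, pixels), "R" (3x3) and "t" (3): a world point X has camera coordinates R X + t. Camera axes: x right, y down, z forward; pixel columns grow to the right and rows downward; lengths in m; the calibration is good to about 2 mm. A picture is of the moment at which its call begins. There is no depth.
- finish_job(): hands the job in; it is judged then, once.
The state is a dict: "time": time; "joint_positions": joint angles; "qvel": joint speeds; "joint_torque": joint torques, N m; "position": TCP position; "eef_rot": TCP orientation; "contact_force": force on the tool from outside, world axes, zero at the start; "ft_torque": the same for the moment, N m; "gripper_width": finger opening in m; "gripper_force": force on a finger pad.
Only numpy, scipy, OpenCV 4.12 (cv2) and the standard library are available. Lean on these libraries where they do the work, as an engineer would, in place of code of your own. Each camera call takes 0.05 s, during which the arm holds its last target. There are 200 camera calls.

TASK

Get the condiments ready to be carried to the table: stand the pepper shaker and the spice jar upright in the two pockets of the wooden carrier, one in each (either way round), lowering them in rather than dropping them. Then take the carrier by its handle, lift it about 10 cm clear of the table over the place where it stood, level all the while, and finish there: still holding it, steady and level, with both condiments in it. Leave the garlic and the small glass as they stand.

Things in the scene. Friction and masses are not known exactly. Their poses are not given: they have to be found in the camera images.
- carrier: Loose carrier of pale wood, 0.3 kg (0.55 loaded): base board 70 mm (its x) by 240 mm (its y), 8 thick, a square open pocket at each y end, walls 6 mm thick with their tops 44 mm above the underside. Origin at the centre of the underside, z up. In the middle an upright handle: post 36 (x) by 14 mm (y) with a head plate 64 (x) by 16 mm (y), 140 to 188 mm up; grip the head across its 16 mm.
- pocket_left (a point): Centre of the floor of the pocket at the carrier's +y end, 85 mm from the carrier's middle, 8 mm above its underside. The pocket is square, 56 by 56 mm inside with sides along the carrier's x and y, 36 mm deep.
- pocket_right (a point): The same for the pocket at the carrier's -y end.
- handle (a point): Centre of the handle's head plate, 164 mm above the carrier's underside; axes as the carrier's.
- shaker: Pepper shaker, grey with a paler domed top, round, 44 mm in diameter, 90 mm tall, about 0.12 kg, standing on the table. Origin at the centre of its underside, z up.
- spice_jar: Spice jar with a red cap, round, 41 mm in diameter, 105 mm tall, about 0.12 kg, standing on the table. Origin at the centre of its underside, z up. The only spice jar here.
- garlic: Bulb of garlic, about 58 mm, loose bystander; origin at its underside.
- shot_glass: Small clear glass, 50 mm in diameter, 63 mm tall, loose bystander; origin at its underside.
Things that resemble listed ones, but are neither listed nor needed, are in the scene too. What is shaped like the shaker but orange or purple is not meant.

How it is judged:
By the outcome, as a careful person would: the job done as asked, in the order asked, and still so for the second after the job is handed in, while the arm keeps its last pose, push and grip.
It also fails if it takes over 72 s, if anything falls off the work surface, if the arm or the gripper's body presses on something with over 40 N, if the wrist force passes 120 N, or if a joint passes its speed limit or range.

## Working session

There is one attempt and no reset: what is moved stays moved. The work goes in short steps, Python scripts to look and compute and a tool call to move; the robot and the scene stay as the last step left them, time stands still between calls to the robot, and variables do not carry over. Pictures are saved under pics/ and viewed, at most 10 in all, crops included, and the job is handed in when it is done.

Besides the shell and the picture viewer there is one more tool, called after "Request:" in YAML: its name, and indented under it one key for each argument. send_rows: Moves the arm, as the interface text tells. Shifts and turns lie within -1 to 1; 1 stands for 120 mm of shift or 360 degrees of turn. Its arguments: {"type":"object","properties":{"targets":{"type":"array"},"newtons":{"type":"number"}},"required":["targets"]}

```bash
mkdir -p pics; python3 - <<'E'
from cell import *
import cv2,pickle
s=observe();print({k:s[k] for k in('time','position','eef_rot','gripper_width','contact_force')},tcp_to_grasp)
for n in('top','side'):
    f=grab_frame(n);pickle.dump(f,open(n+'.pkl','wb'));cv2.imwrite(f'pics/{n}0.png',cv2.cvtColor(f['image'],cv2.COLOR_RGB2BGR))
    print(n,f['mtx'].tolist(),(-f['R'].T@f['t']).round(3),f['R'].round(3).tolist())
E
```

```text
{'time': 0.0, 'position': array([ 0.21154617, -0.61395377,  0.2302575 ]), 'eef_rot': array([-1.79887625e+02,  7.70113511e-03,  1.90168383e+01]), 'gripper_width': 0.08549624277765099, 'contact_force': array([-0.36776493, -0.37516442,  0.19278486])} 0.0187
top [[430.3884698484772, 0.0, 246.0571032516107], [0.0, 430.3884698484772, 194.32316321805558], [0.0, 0.0, 1.0]] [ 0.301 -0.085  1.138] [[0.014, -1.0, -0.009], [-0.983, -0.012, -0.185], [0.185, 0.011, -0.983]]
side [[445.6074288867001, 0.0, 255.1515810594625], [0.0, 445.6074288867001, 187.60308412778124], [0.0, 0.0, 1.0]] [ 0.561 -1.047  0.511] [[0.999, 0.044, -0.009], [0.008, -0.375, -0.927], [-0.044, 0.926, -0.375]]
```

View pics/top0.png

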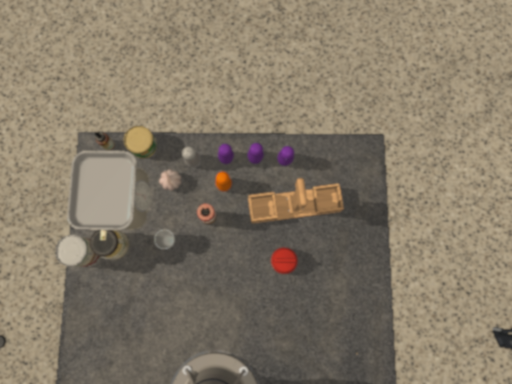

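View pics/side0.png

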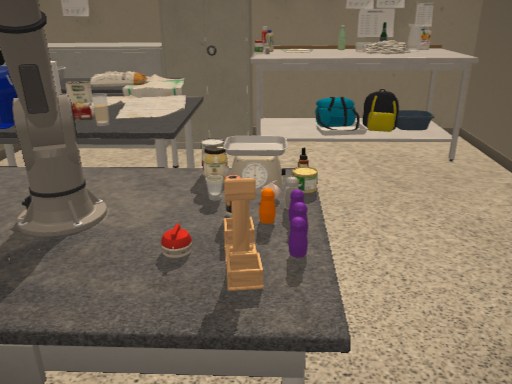

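The top view shows the carrier at about (296,203), three purple shakers at (225–286,154) and an orange one at (223,181). A small grey object is at (189,153), a reddish ring at (206,212) and a large red-lidded pot at (285,260). The garlic is at (170,180) and the glass at (164,240). In the side view the carrier hides the ring object. I'll check the choice in close crops.

```bash
python3 - <<'E'
import cv2,numpy as np
a=cv2.imread('pics/top0.png')[125:275,130:350];b=cv2.imread('pics/side0.png')[140:260,190:330]
a=cv2.resize(a,(800,545),interpolation=cv2.INTER_CUBIC);cv2.imwrite('pics/c1.png',a)
cv2.imwrite('pics/c2.png',cv2.resize(b,(700,600),interpolation=cv2.INTER_CUBIC))
E
```

```text
(no output)
```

View pics/c1.png

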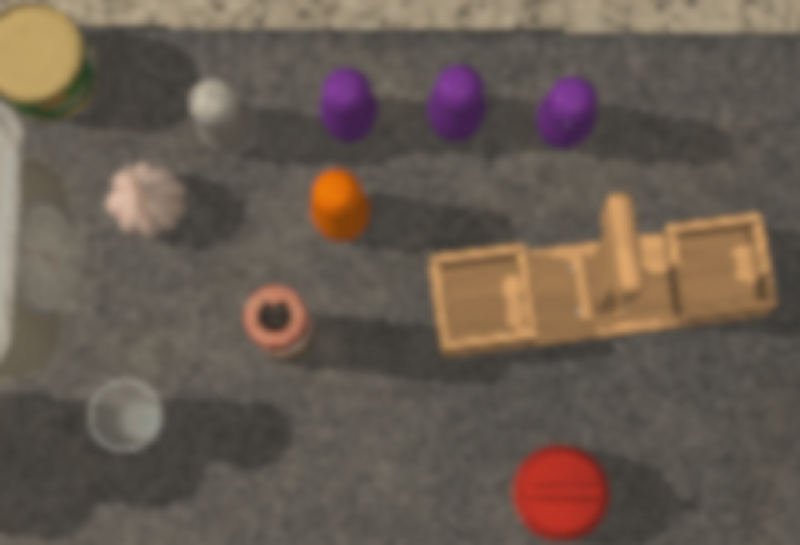

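View pics/c2.png

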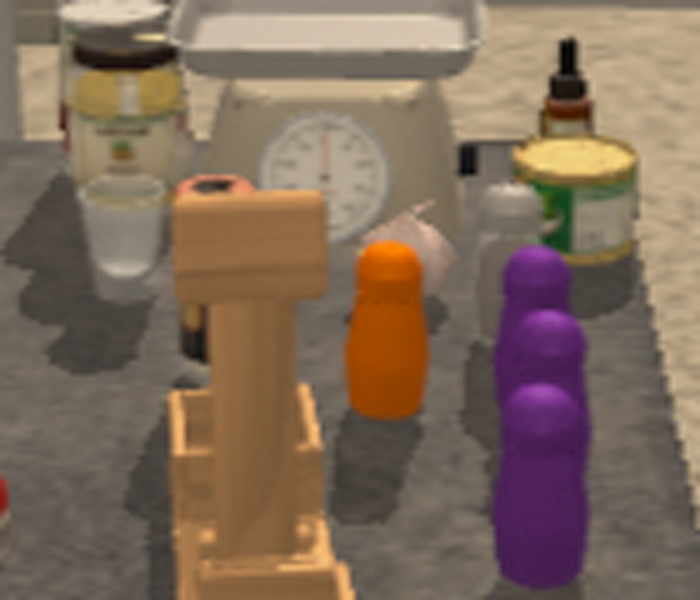

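Crop 1: the pepper shaker is the grey one at top px (189,153), not the orange (223,181) or the purple ones. The spice jar is the tall jar with a red ring cap at (206,212), not the low red pot at (285,260). Crop 2 shows the grey shaker at side px (292,185) and the jar's cap behind the handle at (233,178).

```bash
cat > h.py <<'E'
import numpy as np,cv2,pickle
def ray(f,p,z):
    c=-f['R'].T@f['t'];d=f['R'].T@np.linalg.inv(f['mtx'])@np.array([p[0],p[1],1.]);return c+d*(z-c[2])/d[2]
def proj(f,X):
    q=f['mtx']@(f['R']@np.asarray(X,float)+f['t']);return q[:2]/q[2]
E
python3 - <<'E'
from h import *
T=pickle.load(open('top.pkl','rb'));S=pickle.load(open('side.pkl','rb'))
cr=lambda x,y:(130+(x+.5)/3.636-.5,125+(y+.5)/3.633-.5)
c2=lambda x,y:(190+x/5,140+y/5)
A=ray(T,cr(429,255),.044);B=ray(T,cr(763,213),.044);C=ray(T,cr(444,353),0);D=ray(T,cr(777,313),0)
print(A,B,C,D,np.linalg.norm(A-B),np.linalg.norm((C-D)))
u=(A-B);u/=np.linalg.norm(u);print('yaw',np.degrees(np.arctan2(-u[0],u[1])),np.degrees(np.arctan2(-(C-D)[0],(C-D)[1])))
print('ctr',(A+B)/2+.035*np.array([-u[1],u[0],0]),(A+B+C+D)/4)
print('head',ray(T,cr(617,195),.188),ray(T,cr(628,290),.188))
print('jar',ray(T,cr(275,317),.105),'shk',ray(T,cr(214,103),.075))
for n,z in(('top',.09),):print('side shaker top plane',ray(S,c2(510,187),.088),ray(S,c2(510,345),0))
im=T['image'].astype(int);hsv=cv2.cvtColor(T['image'],cv2.COLOR_RGB2HSV)
m=((hsv[...,1]>95)&((hsv[...,0]<12)|(hsv[...,0]>170))).astype(np.uint8);m[:195]=0;m[235:]=0;m[:,:190]=0;m[:,222:]=0
ys,xs=np.nonzero(m);print(xs.min(),xs.max(),ys.min(),ys.max(),cv2.minEnclosingCircle(np.c_[xs,ys].astype(np.float32)))
# garlic, glass, orange ground
for n,p,z in(('garlic',cr(146,200),.03),('glass',cr(125,414),.063),('orange',cr(338,185),.075),('purp',cr(347,85),.075),('scale edge',cr(15,200),.1),('can',cr(38,55),.07)):print(n,ray(T,p,z))
sp=ray(S,c2(520,205),.075);print('side dome',sp)
E
```

```text
[ 0.50511603 -0.07619352  0.044     ] [ 0.53848145 -0.31400062  0.044     ] [ 0.44054868 -0.08776687  0.        ] [ 0.47312909 -0.33149098  0.        ] 0.24013634711799095 0.24589210302951017
yaw 7.9867238345562095 7.614012256403751
ctr [ 0.48713823 -0.1999601   0.044     ] [ 0.48931881 -0.202363    0.022     ]
head [ 0.51754408 -0.193587    0.188     ] [ 0.45778086 -0.19978487  0.188     ]
jar [0.45037484 0.0254923  0.105     ] shk [0.60653507 0.07646828 0.075     ]
side shaker top plane [0.60678315 0.0724163  0.088     ] [0.6083719  0.06144464 0.        ]
197 214 203 221 ((205.5, 212.0), 9.12424373626709)
garlic [0.54591777 0.12991368 0.03      ]
glass [0.38788888 0.13095685 0.063     ]
orange [ 0.54823519 -0.01235522  0.075     ]
purp [ 0.62074917 -0.01698551  0.075     ]
scale edge [0.52937039 0.205671   0.1       ]
can [0.64205207 0.20420683 0.07      ]
side dome [0.6126924  0.07941474 0.075     ]
```

Request:
send_rows:
  targets:
    - [0, 0, -0.07, 0, 0, 0.0077, -0.5]
    - [0, 0, -0.07, 0, 0, 0.0077, -0.5]
    - [0, 0, -0.07, 0, 0, 0.0077, -0.5]
    - [0.1, -0.13, -0.07, 0, 0, 0.0077, -0.5]
    - [0.145, -0.187, 0, 0, 0, 0, -0.5]
    - [0.145, -0.187, 0, 0, 0, 0, -0.5]
    - [0.145, -0.187, 0, 0, 0, 0, -0.5]
    - [0.145, -0.187, 0, 0, 0, 0, -0.5]
    - [0.145, -0.187, 0, 0, 0, 0, -0.5]
    - [0.145, -0.187, 0, 0, 0, 0, -0.5]
    - [0.145, -0.187, 0, 0, 0, 0, -0.5]
    - [0.145, -0.187, 0, 0, 0, 0, -0.5]
  newtons: 30

```text
time: 1.1
position: [0.334, -0.3985, 0.2645]
eef_rot: [-180.0, 0.0, 7.9]
contact_force: [0.3, 0.1, 0.9]
gripper_width: 0.0639
gripper_force: 0.0
```

Request:
send_rows:
  targets:
    - [0.145, -0.187, 0, 0, 0, 0, -0.5]
    - [0.145, -0.187, 0, 0, 0, 0, -0.5]
    - [0.145, -0.187, 0, 0, 0, 0, -0.5]
    - [0.145, -0.187, 0, 0, 0, 0, -0.5]
    - [0.145, -0.187, 0, 0, 0, 0, -0.5]
    - [0.145, -0.187, 0, 0, 0, 0, -0.5]
    - [0.145, -0.187, 0, 0, 0, 0, -0.5]
    - [0.145, -0.187, 0, 0, 0, 0, -0.5]
    - [0.145, -0.187, 0, 0, 0, 0, -0.5]
    - [0.145, -0.187, 0, 0, 0, 0, -0.5]
    - [0.145, -0.187, 0, 0, 0, 0, -0.5]
    - [0.145, -0.187, 0, 0, 0, 0, -0.5]

```text
time: 2.1
position: [0.5036, -0.1032, 0.2646]
eef_rot: [-180.0, 0.0, 7.9]
contact_force: [-1.0, -0.7, -0.4]
gripper_width: 0.0641
gripper_force: 0.0
```

Request:
send_rows:
  targets:
    - [0.145, -0.187, 0, 0, 0, 0, -0.5]
    - [0.145, -0.187, 0, 0, 0, 0, -0.5]
    - [0.145, -0.187, 0, 0, 0, 0, -0.5]
    - [0.145, -0.187, 0, 0, 0, 0, -0.5]
    - [0.145, -0.187, 0, 0, 0, 0, -0.5]
    - [0.145, -0.187, 0.1, 0, 0, 0, -0.5]
    - [0.08, -0.1, 0.2, 0, 0, 0, -0.5]
    - [0, 0, 0.2, 0, 0, 0, -0.5]
    - [0, 0, 0, 0, 0, 0, -0.5]

```text
time: 2.85
position: [0.5927, 0.0572, 0.1994]
eef_rot: [-180.0, 0.6, 8.1]
contact_force: [-1.9, -1.3, -2.2]
gripper_width: 0.0643
gripper_force: 0.0
```

```bash
cat >> h.py <<'E'
from cell import *
def to(x,y,z,yaw=None):
    s=observe();p=s['position'];r=np.radians(s['eef_rot'])
    from scipy.spatial.transform import Rotation as Ro
    R=Ro.from_euler('xyz',r).as_matrix();print('t',round(s['time'],2),'at',p.round(4),s['eef_rot'].round(1),'units',(R.T@(np.array([x,y,z])-p)/.12).round(3))
def snap(n,out,box=None,k=1):
    f=grab_frame(n);pickle.dump(f,open(n+'.pkl','wb'));im=cv2.cvtColor(f['image'],cv2.COLOR_RGB2BGR)
    if box:x0,y0,x1,y1=box;im=im[y0:y1,x0:x1]
    cv2.imwrite('pics/'+out,cv2.resize(im,None,fx=k,fy=k,interpolation=cv2.INTER_CUBIC));return f
E
python3 - <<'E'
from h import *
to(.608,.076,.042)
S=snap('side','s1.png',(210,90,350,210),5)
for x in ((.608,.076,0),(.608,.076,.09)):print(proj(S,x))
E
```

```text
t 2.85 at [0.5927 0.0572 0.1994] [-180.     0.6    8.1] units [ 0.162 -0.137  1.31 ]
[291.69058857 206.78542331]
[292.42715934 176.23330152]
```

View pics/s1.png

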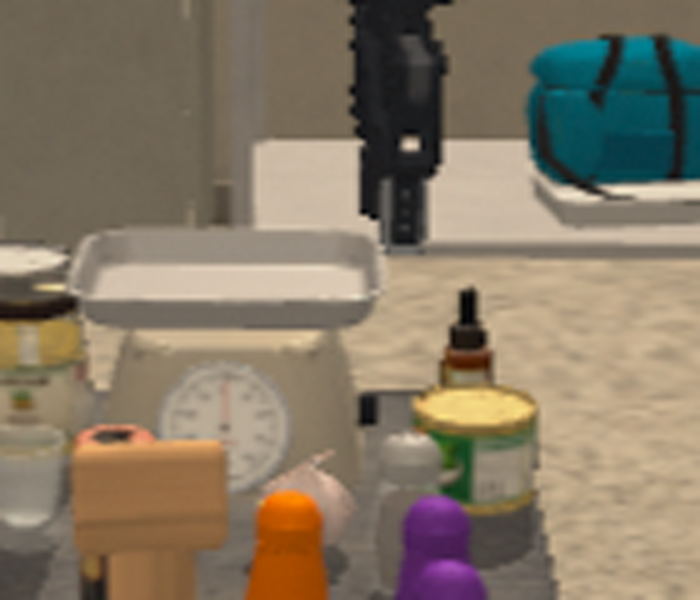

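The shaker's dome is at crop (411,432), which is px (292,176). That matches the projection of (0.608, 0.076) exactly, and the gripper is overhead and clear. Next I go down.

Request:
send_rows:
  targets:
    - [0.08, -0.07, 0, 0, 0, 0, -0.5]
    - [0.082, -0.067, 0, 0, 0, 0, -0.5]
    - [0, 0, 0.1, 0, 0, 0, -0.5]
    - [0, 0, 0.1, 0, 0, 0, -0.5]
    - [0, 0, 0.1, 0, 0, 0, -0.5]
    - [0, 0, 0.1, 0, 0, 0, -0.5]
    - [0, 0, 0, 0, 0, 0, -0.5]

```text
time: 3.48
position: [0.6106, 0.0742, 0.1531]
eef_rot: [180.0, 0.4, 7.9]
contact_force: [-0.9, -0.3, -0.4]
gripper_width: 0.0643
gripper_force: 0.0
```

```bash
python3 -c "
from h import *
to(.608,.076,.042);print(observe()['joint_positions'])"
```

```text
t 3.48 at [0.6106 0.0742 0.1531] [180.    0.4   7.9] units [-0.013 -0.018  0.926]
[   7.36668658   24.78134107  -24.03330874   97.14808983   11.25661685
   60.84715785 -102.3813494 ]
```

Request:
send_rows:
  targets:
    - [-0.013, -0.018, 0.08, 0, 0.0011, 0, -0.5]
    - [0, 0, 0.1, 0, 0, 0, -0.5]
    - [0, 0, 0.1, 0, 0, 0, -0.5]
    - [0, 0, 0.1, 0, 0, 0, -0.5]
    - [0, 0, 0.1, 0, 0, 0, -0.5]
    - [0, 0, 0.1, 0, 0, 0, -0.5]
    - [0, 0, 0.1, 0, 0, 0, -0.5]
    - [0, 0, 0.1, 0, 0, 0, -0.5]
    - [0, 0, 0.1, 0, 0, 0, -0.5]
    - [0, 0, 0.045, 0, 0, 0, -0.5]
    - [0, 0, 0, 0, 0, 0, -0.5]

```text
time: 4.4
position: [0.6108, 0.0772, 0.044]
eef_rot: [180.0, -0.2, 7.9]
contact_force: [-0.1, 0.3, 0.0]
gripper_width: 0.064
gripper_force: 0.0
```

```bash
python3 -c "
from h import *
to(.608,.076,.042)"
```

```text
t 4.4 at [0.6108 0.0772 0.044 ] [180.   -0.2   7.9] units [-0.024  0.006  0.016]
```

Request:
send_rows:
  targets:
    - [-0.024, 0.006, 0, 0, 0, 0, -0.5]
    - [0, 0, 0, 0, 0, 0, 0.2]
    - [0, 0, 0, 0, 0, 0, 0.4]
    - [0, 0, 0, 0, 0, 0, 0.5]
    - [0, 0, 0, 0, 0, 0, 0.5]
    - [0, 0, 0, 0, 0, 0, 0.5]
    - [0, 0, 0, 0, 0, 0, 0.5]
    - [0, 0, 0, 0, 0, 0, 0.5]
  newtons: 30

```text
time: 5.07
position: [0.6101, 0.0761, 0.0469]
eef_rot: [180.0, -0.5, 7.9]
contact_force: [-0.6, -1.8, 5.5]
gripper_width: 0.0347
gripper_force: 30.0
```

Request:
send_rows:
  targets:
    - [0, 0, -0.05, 0, 0, 0, 0.5]
    - [0, 0, -0.1, 0, 0, 0, 0.5]
    - [0, 0, -0.15, 0, 0, 0, 0.5]
    - [0, 0, -0.2, 0, 0, 0, 0.5]
    - [0, 0, -0.2, 0, 0, 0, 0.5]
    - [0, 0, -0.2, 0, 0, 0, 0.5]
    - [0, 0, -0.2, 0, 0, 0, 0.5]
    - [0, 0, -0.2, 0, 0, 0, 0.5]
    - [0, 0, -0.2, 0, 0, 0, 0.5]
    - [0, 0, -0.2, 0, 0, 0, 0.5]
    - [0, 0, -0.15, 0, 0, 0, 0.5]
    - [0, 0, 0, 0, 0, 0, 0.5]

```text
time: 6.07
position: [0.6098, 0.0772, 0.2732]
eef_rot: [-180.0, -0.9, 7.9]
contact_force: [1.2, -0.6, 0.2]
gripper_width: 0.0347
gripper_force: 29.5
```

```bash
python3 - <<'E'
from h import *
to(.499,-.283,.28)
S=snap('side','s2.png',(250,60,350,180),5)
p=observe()['position']
for h in(-.047,.043):print((proj(S,p+[0,0,h])-[250,60])*5)
E
```

```text
t 6.07 at [0.6098 0.0772 0.2732] [-180.    -0.9    7.9] units [-1.328  2.845 -0.078]
[219.36798129 337.32254733]
[223.6572098  161.11339812]
```

View pics/s2.png

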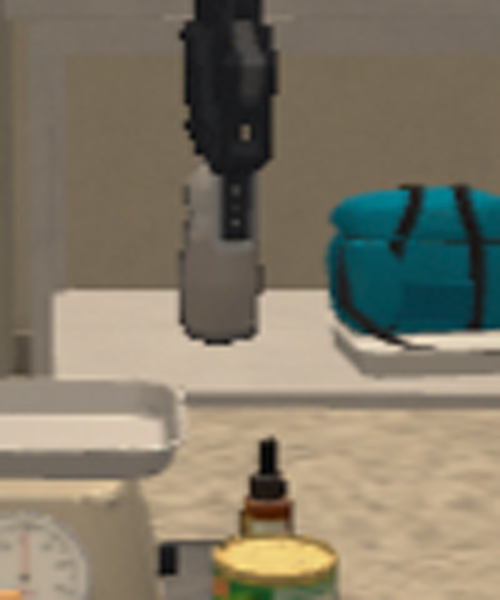

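The shaker hangs upright from the neck grip. Its base is at crop (219,342), as predicted for the TCP axis. Now I carry it over the carrier to the right pocket.

Request:
send_rows:
  targets:
    - [-0.04, 0.08, 0, 0, -0.0012, 0, 0.5]
    - [-0.083, 0.178, 0, 0, -0.0012, 0, 0.5]
    - [-0.083, 0.178, 0, 0, 0, 0, 0.5]
    - [-0.083, 0.178, 0, 0, 0, 0, 0.5]
    - [-0.083, 0.178, 0, 0, 0, 0, 0.5]
    - [-0.083, 0.178, 0, 0, 0, 0, 0.5]
    - [-0.083, 0.178, 0, 0, 0, 0, 0.5]
    - [-0.083, 0.178, 0, 0, 0, 0, 0.5]
    - [-0.083, 0.178, 0, 0, 0, 0, 0.5]
    - [-0.083, 0.178, 0, 0, 0, 0, 0.5]
    - [-0.083, 0.178, 0, 0, 0, 0, 0.5]
    - [-0.083, 0.178, 0, 0, 0, 0, 0.5]

```text
time: 7.12
position: [0.5259, -0.1834, 0.2667]
eef_rot: [-179.9, 0.7, 7.9]
contact_force: [0.4, 0.1, -0.5]
gripper_width: 0.0348
gripper_force: 29.5
```

Request:
send_rows:
  targets:
    - [-0.083, 0.178, 0, 0, 0, 0, 0.5]
    - [-0.083, 0.178, 0, 0, 0, 0, 0.5]
    - [-0.083, 0.178, 0, 0, 0, 0, 0.5]
    - [-0.083, 0.178, 0, 0, 0, 0, 0.5]
    - [-0.04, 0.08, 0, 0, 0, 0, 0.5]
    - [0, 0, 0, 0, 0, 0, 0.5]

```text
time: 7.62
position: [0.4942, -0.2856, 0.2674]
eef_rot: [-180.0, 0.7, 7.6]
contact_force: [0.8, -0.6, -0.8]
gripper_width: 0.0345
gripper_force: 29.5
```

```bash
python3 - <<'E'
from h import *
to(.499,-.283,.055)
E
```

```text
t 7.62 at [ 0.4942 -0.2856  0.2674] [-180.     0.7    7.6] units [ 0.064 -0.015  1.769]
```

Request:
send_rows:
  targets:
    - [0.064, -0.015, 0.05, 0, 0.0015, -0.0005, 0.5]
    - [0, 0, 0.14, 0, 0, 0, 0.5]
    - [0, 0, 0.14, 0, 0, 0, 0.5]
    - [0, 0, 0.14, 0, 0, 0, 0.5]
    - [0, 0, 0.14, 0, 0, 0, 0.5]
    - [0, 0, 0.14, 0, 0, 0, 0.5]
    - [0, 0, 0.14, 0, 0, 0, 0.5]
    - [0, 0, 0.14, 0, 0, 0, 0.5]
    - [0, 0, 0.14, 0, 0, 0, 0.5]
    - [0, 0, 0.12, 0, 0, 0, 0.5]
    - [0, 0, 0, 0, 0, 0, 0.5]
    - [0, 0, 0, 0, 0, 0, 0.5]

```text
time: 8.62
position: [0.5049, -0.2766, 0.1132]
eef_rot: [-179.9, -0.0, 8.3]
contact_force: [-0.1, -0.8, -0.4]
gripper_width: 0.0345
gripper_force: 29.6
```

```bash
python3 - <<'E'
from h import *
to(.499,-.283,.055)
snap('side','a.png',(190,150,290,300),4);snap('top','b.png',(240,170,350,230),4)
a=cv2.imread('pics/a.png');b=cv2.imread('pics/b.png')
W=np.zeros((600,850,3),np.uint8);W[:a.shape[0],:400]=a;W[:240,405:845]=b;cv2.imwrite('pics/m1.png',W[:,:800] if 0 else cv2.resize(W,(800,565)))
E
```

```text
t 8.62 at [ 0.5049 -0.2766  0.1132] [-179.9   -0.     8.3] units [-0.057  0.047  0.485]
```

View pics/m1.png

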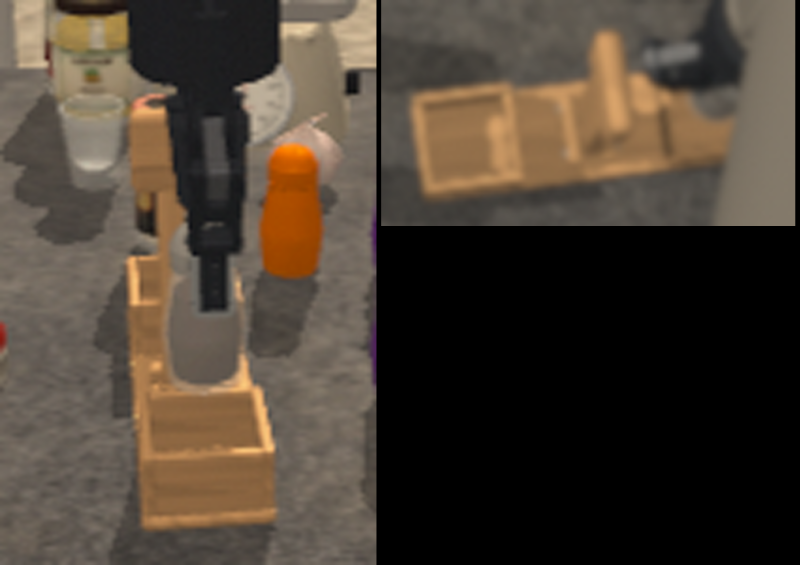

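The shaker is over the right pocket. Its base is at view (205,380) and the pocket's front rim runs from (148,455) to (274,449). I'll check the alignment numerically.

```bash
python3 - <<'E'
from h import *
S=pickle.load(open('side.pkl','rb'));v=lambda x,y:(190+x/3.765,150+y/3.765)
A=ray(S,v(148,455),.044);B=ray(S,v(274,449),.044);print(A,B,np.linalg.norm(A-B),np.degrees(np.arctan2(*(B-A)[1::-1])))
yw=np.radians(7.9);y=np.array([-np.sin(yw),np.cos(yw),0]);print('pocket from side',(A+B)/2+.035*y)
print('base front',ray(S,v(205,388),.066)+[0,.022,0])
to(.499,-.283,.055)
p=observe()['position'];print(proj(S,p-[0,0,.047])*3.765-np.array([190,150])*3.765)
for k in(85,-85):print(np.array([.4875,-.199])+k/1000*y[:2])
E
```

```text
[ 0.47521414 -0.31927703  0.044     ] [ 0.53905731 -0.31178152  0.044     ] 0.06428167292141813 6.696161820104892
pocket from side [ 0.50232517 -0.28086145  0.044     ]
base front [ 0.50266441 -0.26739728  0.066     ]
t 8.72 at [ 0.5058 -0.2782  0.1149] [180.   -0.2   8.2] units [-0.063  0.031  0.499]
[212.34330212 373.9737845 ]
[ 0.47581721 -0.1148067 ]
[ 0.49918279 -0.2831933 ]
```

Request:
send_rows:
  targets:
    - [-0.017, 0.031, 0, 0, 0, 0, 0.5]
    - [0, 0, 0.06, 0, 0, 0, 0.5]
    - [0, 0, 0.06, 0, 0, 0, 0.5]
    - [0, 0, 0.06, 0, 0, 0, 0.5]
    - [0, 0, 0.06, 0, 0, 0, 0.5]
    - [0, 0, 0.06, 0, 0, 0, 0.5]
    - [0, 0, 0.06, 0, 0, 0, 0.5]
    - [0, 0, 0.04, 0, 0, 0, 0.5]
    - [0, 0, 0.04, 0, 0, 0, 0.5]
    - [0, 0, 0, 0, 0, 0, 0.5]

```text
time: 9.55
position: [0.5025, -0.2829, 0.0602]
eef_rot: [-179.9, 0.0, 8.1]
contact_force: [-0.3, -0.2, -0.9]
gripper_width: 0.0345
gripper_force: 29.6
```

Request:
send_rows:
  targets:
    - [0, 0, 0.02, 0, 0, 0, 0.5]
    - [0, 0, 0.02, 0, 0, 0, 0.5]
    - [0, 0, 0, 0, 0, 0, 0.5]

```text
time: 9.8
position: [0.5031, -0.2833, 0.0564]
eef_rot: [180.0, -0.1, 8.1]
contact_force: [0.1, -0.2, -0.6]
gripper_width: 0.0347
gripper_force: 29.6
```

Request:
send_rows:
  targets:
    - [0, 0, 0.015, 0, 0, 0, 0.5]
    - [0, 0, 0, 0, 0, 0, 0.5]
    - [0, 0, 0, 0, 0, 0, 0.5]

```text
time: 10.05
position: [0.5034, -0.2834, 0.055]
eef_rot: [180.0, -0.1, 8.1]
contact_force: [0.3, 0.3, -0.8]
gripper_width: 0.0345
gripper_force: 29.7
```

Request:
send_rows:
  targets:
    - [0, 0, 0.015, 0, 0, 0, 0.5]
    - [0, 0, 0, 0, 0, 0, 0.5]
    - [0, 0, 0, 0, 0, 0, 0.5]

```text
time: 10.3
position: [0.5039, -0.2834, 0.0549]
eef_rot: [180.0, -0.1, 8.1]
contact_force: [-2.8, 1.5, 9.6]
gripper_width: 0.0345
gripper_force: 31.2
```

Contact comes at the floor height, so I release, lift and check.

Request:
send_rows:
  targets:
    - [0, 0, 0, 0, 0, 0, 0.1]
    - [0, 0, 0, 0, 0, 0, -0.1]
    - [0, 0, 0, 0, 0, 0, -0.3]
    - [0, 0, 0, 0, 0, 0, -0.5]
    - [0, 0, 0, 0, 0, 0, -0.5]
    - [0, 0, -0.1, 0, 0, 0, -0.5]
    - [0, 0, -0.15, 0, 0, 0, -0.5]
    - [0, 0, -0.2, 0, 0, 0, -0.5]
    - [0, 0, -0.25, 0, 0, 0, -0.5]
    - [0, 0, -0.25, 0, 0, 0, -0.5]
    - [0, 0, -0.25, 0, 0, 0, -0.5]
    - [0, 0, -0.25, 0, 0, 0, -0.5]

```text
time: 11.3
position: [0.5028, -0.2831, 0.2294]
eef_rot: [180.0, -0.1, 8.1]
contact_force: [1.6, 0.0, -0.5]
gripper_width: 0.0637
gripper_force: 0.0
```

```bash
python3 - <<'E'
from h import *
to(.4505,.0255,.25)
E
```

```text
t 11.3 at [ 0.5028 -0.2831  0.2294] [ 1.8e+02 -1.0e-01  8.1e+00] units [-0.068 -2.608 -0.173]
```

Request:
send_rows:
  targets:
    - [0, -0.1, -0.1, 0, 0, 0, -0.5]
    - [0, -0.2, -0.07, 0, 0, 0, -0.5]
    - [-0.007, -0.2, 0, 0, 0, 0, -0.5]
    - [-0.007, -0.2, 0, 0, 0, 0, -0.5]
    - [-0.007, -0.2, 0, 0, 0, 0, -0.5]
    - [-0.007, -0.2, 0, 0, 0, 0, -0.5]
    - [-0.007, -0.2, 0, 0, 0, 0, -0.5]
    - [-0.007, -0.2, 0, 0, 0, 0, -0.5]
    - [-0.007, -0.2, 0, 0, 0, 0, -0.5]
    - [-0.007, -0.2, 0, 0, 0, 0, -0.5]
    - [-0.007, -0.2, 0, 0, 0, 0, -0.5]
    - [-0.007, -0.2, 0, 0, 0, 0, -0.5]

```text
time: 12.3
position: [0.4545, -0.0096, 0.2473]
eef_rot: [180.0, -0.0, 8.1]
contact_force: [0.5, -0.5, -0.8]
gripper_width: 0.0642
gripper_force: 0.0
```

Request:
send_rows:
  targets:
    - [0, -0.2, 0, 0, 0, 0, -0.5]
    - [0, -0.1, 0, 0, 0, 0, -0.5]
    - [0, 0, 0, 0, 0, 0, -0.5]
    - [0, 0, 0, 0, 0, 0, -0.5]

```text
time: 12.63
position: [0.4501, 0.0247, 0.2474]
eef_rot: [179.9, -0.1, 8.2]
contact_force: [-0.4, -0.8, 0.9]
gripper_width: 0.0642
gripper_force: 0.0
```

```bash
python3 - <<'E'
from h import *
to(.4505,.0255,.06)
snap('side','a.png',(190,150,290,300),4);snap('top','b.png',(240,170,350,230),4)
a=cv2.imread('pics/a.png');b=cv2.imread('pics/b.png')
W=np.zeros((600,850,3),np.uint8);W[:a.shape[0],:400]=a;W[:240,405:845]=b;cv2.imwrite('pics/m2.png',cv2.resize(W,(800,565)))
E
```

```text
t 12.63 at [0.4501 0.0247 0.2474] [ 1.799e+02 -1.000e-01  8.200e+00] units [ 0.003 -0.008  1.562]
```

View pics/m2.png

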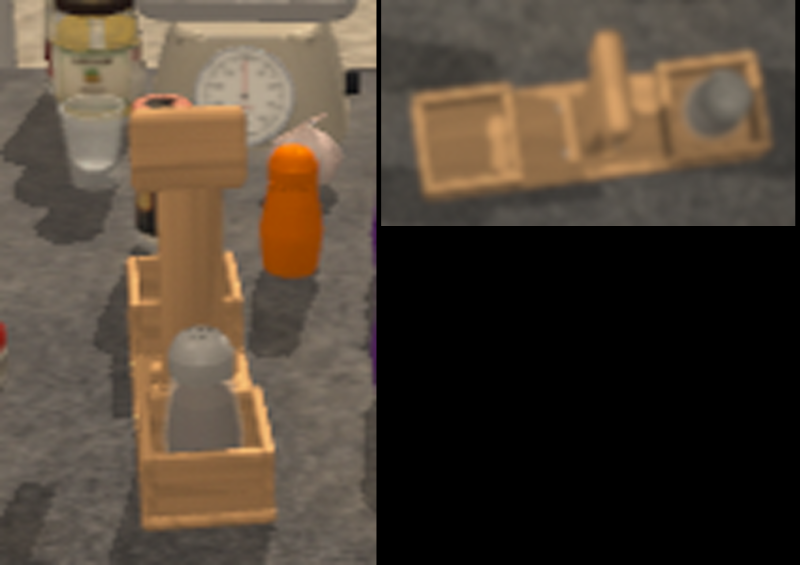

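The shaker stands upright in the right pocket (side view (200,400), top view (720,105)), and the carrier has not moved. Now for the jar.

Request:
send_rows:
  targets:
    - [0.003, -0.008, 0.1, 0, 0, 0, -0.5]
    - [0, 0, 0.18, 0, 0, 0, -0.5]
    - [0, 0, 0.18, 0, 0, 0, -0.5]
    - [0, 0, 0.18, 0, 0, 0, -0.5]
    - [0, 0, 0.18, 0, 0, 0, -0.5]
    - [0, 0, 0.18, 0, 0, 0, -0.5]
    - [0, 0, 0.18, 0, 0, 0, -0.5]
    - [0, 0, 0.18, 0, 0, 0, -0.5]
    - [0, 0, 0.14, 0, 0, 0, -0.5]
    - [0, 0, 0.1, 0, 0, 0, -0.5]
    - [0, 0, 0, 0, 0, 0, -0.5]
    - [0, 0, 0, 0, 0, 0, -0.5]

```text
time: 13.73
position: [0.4508, 0.0243, 0.0549]
eef_rot: [180.0, 0.0, 8.0]
contact_force: [1.0, 0.6, 1.3]
gripper_width: 0.0642
gripper_force: 0.0
```

```bash
python3 - <<'E'
from h import *
to(.4505,.0255,.055)
E
```

```text
t 13.73 at [0.4508 0.0243 0.0549] [180.   0.   8.] units [-0.001 -0.01  -0.001]
```

Request:
send_rows:
  targets:
    - [0, -0.01, 0, 0, 0, 0, -0.2]
    - [0, 0, 0, 0, 0, 0, 0]
    - [0, 0, 0, 0, 0, 0, 0.2]
    - [0, 0, 0, 0, 0, 0, 0.3]
    - [0, 0, 0, 0, 0, 0, 0.4]
    - [0, 0, 0, 0, 0, 0, 0.4]
    - [0, 0, 0, 0, 0, 0, 0.4]
    - [0, 0, 0, 0, 0, 0, 0.4]
  newtons: 30

```text
time: 14.4
position: [0.4519, 0.0266, 0.0564]
eef_rot: [180.0, -0.2, 8.1]
contact_force: [-0.8, -0.0, 6.0]
gripper_width: 0.0402
gripper_force: 30.0
```

Request:
send_rows:
  targets:
    - [0, 0, -0.05, 0, 0, 0, 0.4]
    - [0, 0, -0.1, 0, 0, 0, 0.4]
    - [0, 0, -0.15, 0, 0, 0, 0.4]
    - [0, 0, -0.15, 0, 0, 0, 0.4]
    - [0, 0, -0.15, 0, 0, 0, 0.4]
    - [0, 0, -0.1, 0, 0, 0, 0.4]
    - [0, 0, -0.05, 0, 0, 0, 0.4]
    - [0, 0, 0, 0, 0, 0, 0.4]

```text
time: 15.07
position: [0.4515, 0.0266, 0.1466]
eef_rot: [180.0, -0.2, 8.1]
contact_force: [-0.1, -0.2, -2.1]
gripper_width: 0.0405
gripper_force: 30.5
```

```bash
python3 - <<'E'
from h import *
to(.476,-.114,.12)
E
```

```text
t 15.07 at [0.4515 0.0266 0.1466] [180.   -0.2   8.1] units [0.036 1.189 0.223]
```

Request:
send_rows:
  targets:
    - [0.004, 0.06, 0, 0, 0, 0, 0.4]
    - [0.004, 0.12, 0, 0, 0, 0, 0.4]
    - [0.004, 0.15, 0, 0, 0, 0, 0.4]
    - [0.004, 0.15, 0, 0, 0, 0, 0.4]
    - [0.004, 0.15, 0, 0, 0, 0, 0.4]
    - [0.004, 0.15, 0, 0, 0, 0, 0.4]
    - [0.004, 0.15, 0, 0, 0, 0, 0.4]
    - [0.004, 0.12, 0, 0, 0, 0, 0.4]
    - [0.004, 0.09, 0, 0, 0, 0, 0.4]
    - [0, 0.049, 0, 0, 0, 0, 0.4]
    - [0, 0, 0, 0, 0, 0, 0.4]
    - [0, 0, 0, 0, 0, 0, 0.4]

```text
time: 16.07
position: [0.4748, -0.1135, 0.1449]
eef_rot: [-180.0, -0.0, 8.1]
contact_force: [0.2, 0.9, -1.6]
gripper_width: 0.0404
gripper_force: 30.5
```

```bash
python3 - <<'E'
from h import *
to(.476,-.114,.064)
S=snap('side','a.png',(190,100,290,250),4);T=snap('top','b.png',(220,170,350,230),4)
a=cv2.imread('pics/a.png');b=cv2.imread('pics/b.png')
W=np.zeros((600,930,3),np.uint8);W[:a.shape[0],:400]=a;W[:240,405:925]=b;cv2.imwrite('pics/m3.png',cv2.resize(W,(800,516)))
p=observe()['position'];print((proj(S,p-[0,0,.056])-[190,100])*4*800/930)
E
```

```text
t 16.07 at [ 0.4748 -0.1135  0.1449] [-180.    -0.     8.1] units [0.009 0.006 0.674]
[162.83398038 361.18323225]
```

View pics/m3.png

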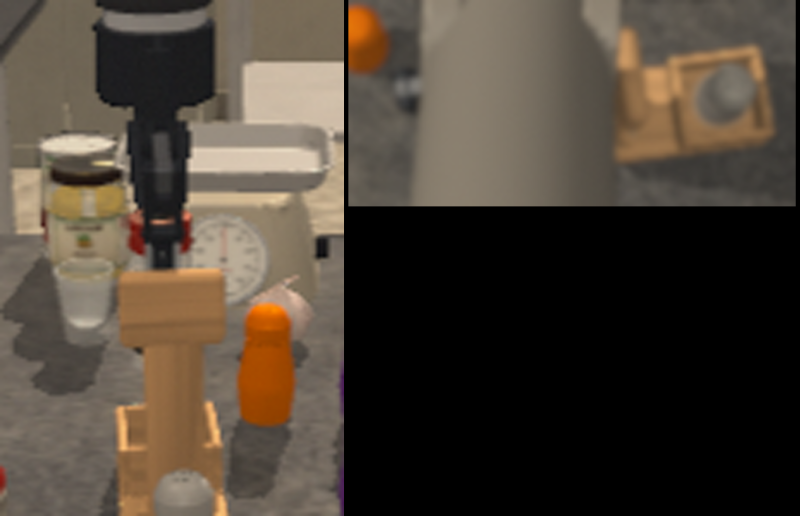

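The jar hangs straight. Its red cap is at view (160,235), in line with the TCP column of 162, and the pocket is below it. Lowering.

Request:
send_rows:
  targets:
    - [0.012, 0.008, 0.06, 0, 0, 0, 0.4]
    - [0, 0, 0.08, 0, 0, 0, 0.4]
    - [0, 0, 0.08, 0, 0, 0, 0.4]
    - [0, 0, 0.08, 0, 0, 0, 0.4]
    - [0, 0, 0.08, 0, 0, 0, 0.4]
    - [0, 0, 0.08, 0, 0, 0, 0.4]
    - [0, 0, 0.06, 0, 0, 0, 0.4]
    - [0, 0, 0.06, 0, 0, 0, 0.4]
    - [0, 0, 0.04, 0, 0, 0, 0.4]
    - [0, 0, 0.02, 0, 0, 0, 0.4]
    - [0, 0, 0, 0, 0, 0, 0.4]

```text
time: 17.08
position: [0.4766, -0.1147, 0.0681]
eef_rot: [-180.0, -0.0, 8.1]
contact_force: [-0.5, 0.2, -1.2]
gripper_width: 0.0404
gripper_force: 30.5
```

Request:
send_rows:
  targets:
    - [0, 0, 0.02, 0, 0, 0, 0.4]
    - [0, 0, 0, 0, 0, 0, 0.4]
    - [0, 0, 0, 0, 0, 0, 0.4]

```text
time: 17.33
position: [0.477, -0.1149, 0.0664]
eef_rot: [180.0, -0.1, 8.1]
contact_force: [0.6, 0.1, -0.4]
gripper_width: 0.04
gripper_force: 30.5
```

Request:
send_rows:
  targets:
    - [0, 0, 0.015, 0, 0, 0, 0.4]
    - [0, 0, 0, 0, 0, 0, 0.4]
    - [0, 0, 0, 0, 0, 0, 0.4]

```text
time: 17.58
position: [0.477, -0.1149, 0.0645]
eef_rot: [180.0, -0.1, 8.1]
contact_force: [-0.3, 0.4, -0.5]
gripper_width: 0.0397
gripper_force: 30.5
```

Request:
send_rows:
  targets:
    - [0, 0, 0.015, 0, 0, 0, 0.4]
    - [0, 0, 0, 0, 0, 0, 0.4]
    - [0, 0, 0, 0, 0, 0, 0.4]

```text
time: 17.83
position: [0.4784, -0.1148, 0.0645]
eef_rot: [179.9, -0.2, 8.1]
contact_force: [-2.2, 0.5, 11.3]
gripper_width: 0.0402
gripper_force: 30.7
```

Request:
send_rows:
  targets:
    - [0, 0, 0, 0, 0, 0, 0.0]
    - [0, 0, 0, 0, 0, 0, -0.2]
    - [0, 0, 0, 0, 0, 0, -0.4]
    - [0, 0, 0, 0, 0, 0, -0.4]
    - [0, 0, -0.1, 0, 0, 0, -0.4]
    - [0, 0, -0.15, 0, 0, 0, -0.4]
    - [0, 0, -0.2, 0, 0, 0, -0.4]
    - [0, 0, -0.25, 0, 0, 0, -0.4]
    - [0, 0, -0.25, 0, 0, 0, -0.4]
    - [0, 0, -0.25, 0, 0, 0, -0.4]
    - [0, 0, -0.25, 0, 0, 0, -0.4]
    - [0, 0, -0.2, 0, 0, 0, -0.4]

```text
time: 18.83
position: [0.4769, -0.1148, 0.2628]
eef_rot: [179.9, -0.2, 8.1]
contact_force: [0.8, -0.5, -0.0]
gripper_width: 0.0598
gripper_force: 0.0
```

```bash
python3 - <<'E'
from h import *
to(.4877,-.198,.25)
E
```

```text
t 18.83 at [ 0.4769 -0.1148  0.2628] [179.9  -0.2   8.1] units [-0.009  0.699  0.107]
```

Request:
send_rows:
  targets:
    - [0, -0.2, -0.1, 0, 0, 0, -0.4]
    - [0, -0.2, -0.1, 0, 0, 0, -0.4]
    - [0, -0.2, 0, 0, 0, 0, -0.4]
    - [0, -0.2, 0, 0, 0, 0, -0.4]
    - [0, -0.2, 0, 0, 0, 0, -0.4]
    - [0, 0, 0, 0, 0, 0, -0.4]

```text
time: 19.33
position: [0.4588, 0.0095, 0.2847]
eef_rot: [-179.9, -0.1, 8.6]
contact_force: [-0.3, 1.0, -0.0]
gripper_width: 0.0598
gripper_force: 0.0
```

```bash
python3 - <<'E'
from h import *
to(.4877,-.198,.27)
o=cv2.cvtColor(cv2.imread('pics/side0.png'),cv2.COLOR_BGR2RGB);n=snap('side','z.png')['image']
o2=cv2.cvtColor(cv2.imread('pics/top0.png'),cv2.COLOR_BGR2RGB);n2=snap('top','z2.png')['image']
def m(i,b):
    h=cv2.cvtColor(i,cv2.COLOR_RGB2HSV);k=(h[...,0]>8)&(h[...,0]<20)&(h[...,1]>100)&(h[...,2]>110)
    x0,y0,x1,y1=b;ys,xs=np.nonzero(k[y0:y1,x0:x1]);return len(xs),xs.min()+x0,xs.max()+x0,ys.min()+y0,ys.max()+y0,xs.mean()+x0,ys.mean()+y0
for b in((220,176,260,202),(220,265,270,292)):print('side',b,m(o,b),m(n,b))
for b in((240,180,288,226),(292,175,320,212),(310,180,350,222)):print('top',b,m(o2,b),m(n2,b))
h=cv2.cvtColor(n,cv2.COLOR_RGB2HSV);k=((h[...,0]<8)|(h[...,0]>174))&(h[...,1]>110)&(h[...,2]>70);k[:,:205]=0;k[230:]=0;k[:160]=0;k[:,262:]=0
ys,xs=np.nonzero(k);print('cap side',len(xs),xs.mean(),ys.mean(),ys.min(),ys.max(),'exp',proj(n and 0 or pickle.load(open('side.pkl','rb')),(.476,-.115,.113)) if 0 else proj(pickle.load(open('side.pkl','rb')),(.476,-.115,.113)))
E
```

```text
t 19.33 at [0.4588 0.0095 0.2847] [-1.799e+02 -1.000e-01  8.600e+00] units [-0.019  1.746  0.119]
side (220, 176, 260, 202) (733, np.int64(223), np.int64(255), np.int64(176), np.int64(201), np.float64(239.1268758526603), np.float64(188.98226466575716)) (707, np.int64(224), np.int64(255), np.int64(178), np.int64(201), np.float64(239.42291371994344), np.float64(189.34229137199435))
side (220, 265, 270, 292) (880, np.int64(226), np.int64(262), np.int64(265), np.int64(290), np.float64(244.23181818181817), np.float64(276.7147727272727)) (782, np.int64(226), np.int64(262), np.int64(265), np.int64(290), np.float64(244.42710997442455), np.float64(277.97953964194375))
top (240, 180, 288, 226) (1065, np.int64(248), np.int64(287), np.int64(192), np.int64(221), np.float64(267.9107981220657), np.float64(206.143661971831)) (890, np.int64(248), np.int64(287), np.int64(192), np.int64(222), np.float64(268.9191011235955), np.float64(205.99775280898876))
top (292, 175, 320, 212) (732, np.int64(292), np.int64(319), np.int64(178), np.int64(211), np.float64(305.0587431693989), np.float64(197.7172131147541)) (709, np.int64(292), np.int64(319), np.int64(178), np.int64(211), np.float64(305.2510578279267), np.float64(197.47531734837798))
top (310, 180, 350, 222) (860, np.int64(310), np.int64(342), np.int64(184), np.int64(215), np.float64(325.2325581395349), np.float64(198.7372093023256)) (559, np.int64(310), np.int64(342), np.int64(184), np.int64(215), np.float64(323.2200357781753), np.float64(199.32558139534885))
cap side 8 229.625 203.0 201 205 exp [237.44206493 195.81565498]
```

```bash
python3 - <<'E'
from h import *
T=pickle.load(open('top.pkl','rb'));n=T['image'];h=cv2.cvtColor(n,cv2.COLOR_RGB2HSV)
k=((h[...,0]<7)|(h[...,0]>172))&(h[...,1]>90);k[:180]=0;k[230:]=0;k[:,:235]=0;k[:,292:]=0
ys,xs=np.nonzero(k);print(len(xs),xs.min(),xs.max(),ys.min(),ys.max());c=((xs.min()+xs.max())/2,(ys.min()+ys.max())/2);print(c,ray(T,c,.113))
E
```

```text
Traceback (most recent call last):
ValueError: zero-size array to reduction operation minimum which has no identity
```

Request:
send_rows:
  targets:
    - [-0.002, 0.1, 0, 0, 0, 0.001, -0.4]
    - [-0.002, 0.18, 0, 0, 0, 0, -0.4]
    - [-0.002, 0.18, 0, 0, 0, 0, -0.4]
    - [-0.002, 0.18, 0, 0, 0, 0, -0.4]
    - [-0.002, 0.18, 0, 0, 0, 0, -0.4]
    - [-0.002, 0.18, 0, 0, 0, 0, -0.4]
    - [-0.002, 0.18, 0, 0, 0, 0, -0.4]
    - [-0.002, 0.18, 0, 0, 0, 0, -0.4]
    - [-0.002, 0.18, 0, 0, 0, 0, -0.4]
    - [0, 0.14, 0, 0, 0, 0, -0.4]
    - [0, 0.066, 0, 0, 0, 0, -0.4]
    - [0, 0, 0, 0, 0, 0, -0.4]

```text
time: 20.43
position: [0.4848, -0.208, 0.2839]
eef_rot: [180.0, -0.0, 7.4]
contact_force: [-0.4, 0.7, -0.1]
gripper_width: 0.0597
gripper_force: 0.0
```

```bash
python3 - <<'E'
from h import *
to(.4877,-.198,.145)
E
```

```text
t 20.43 at [ 0.4848 -0.208   0.2839] [180.   -0.    7.4] units [ 0.035 -0.08   1.158]
```

```bash
python3 -c "
import cv2
i=cv2.imread('pics/z2.png')[165:235,200:350];cv2.imwrite('pics/m4.png',cv2.resize(i,(750,350),interpolation=cv2.INTER_CUBIC))"
```

```text
(no output)
```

View pics/m4.png

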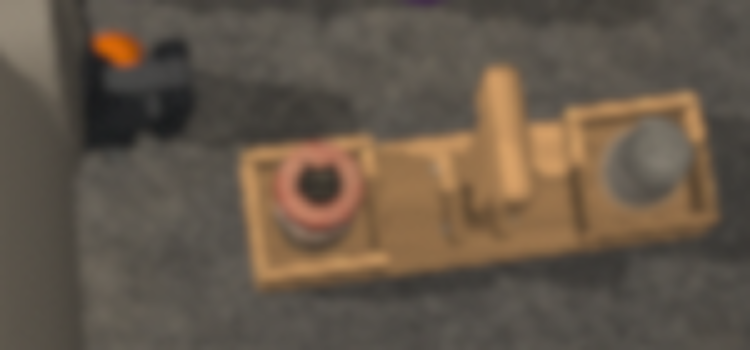

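The jar's red cap ring is at crop (318,188), inside the left pocket, and the shaker is at (650,160) in the right. Both are upright and the carrier hasn't moved. Now for the handle.

Request:
send_rows:
  targets:
    - [0.035, -0.08, 0, 0, 0, -0.0012, -0.4]
    - [0, 0, 0, 0, 0, 0, -0.4]
    - [0, 0, 0.15, 0, 0, 0, -0.4]
    - [0, 0, 0.15, 0, 0, 0, -0.4]
    - [0, 0, 0.12, 0, 0, 0, -0.4]
    - [0, 0, 0, 0, 0, 0, -0.4]

```text
time: 20.93
position: [0.4869, -0.1913, 0.2314]
eef_rot: [-179.8, 0.2, 8.4]
contact_force: [-0.3, -0.7, 1.1]
gripper_width: 0.0596
gripper_force: 0.0
```

```bash
python3 - <<'E'
from h import *
to(.4877,-.198,.145)
E
```

```text
t 20.93 at [ 0.4869 -0.1913  0.2314] [-179.8    0.2    8.4] units [0.001 0.059 0.72 ]
```

Request:
send_rows:
  targets:
    - [0, 0.04, 0, 0, 0, 0.0008, -0.4]
    - [0, 0, 0.12, 0, 0, 0, -0.4]
    - [0, 0, 0.12, 0, 0, 0, -0.4]
    - [0, 0, 0.12, 0, 0, 0, -0.4]
    - [0, 0, 0.12, 0, 0, 0, -0.4]
    - [0, 0, 0.12, 0, 0, 0, -0.4]
    - [0, 0, 0.08, 0, 0, 0, -0.4]
    - [0, 0, 0.02, 0, 0, 0, -0.4]
    - [0, 0, 0, 0, 0, 0, -0.4]
    - [0, 0, 0, 0, 0, 0, -0.4]

```text
time: 21.77
position: [0.4904, -0.1987, 0.1512]
eef_rot: [179.9, -0.2, 7.9]
contact_force: [-0.5, 0.2, -0.5]
gripper_width: 0.0602
gripper_force: 0.0
```

```bash
python3 - <<'E'
from h import *
to(.4877,-.198,.145)
E
```

```text
t 21.77 at [ 0.4904 -0.1987  0.1512] [179.9  -0.2   7.9] units [-0.021 -0.009  0.051]
```

Request:
send_rows:
  targets:
    - [-0.02, -0.009, 0.05, 0, 0, 0, -0.4]
    - [0, 0, 0, 0, 0, 0, -0.1]
    - [0, 0, 0, 0, 0, 0, 0.2]
    - [0, 0, 0, 0, 0, 0, 0.4]
    - [0, 0, 0, 0, 0, 0, 0.5]
    - [0, 0, 0, 0, 0, 0, 0.6]
    - [0, 0, 0, 0, 0, 0, 0.7]
    - [0, 0, 0, 0, 0, 0, 0.9]
    - [0, 0, 0, 0, 0, 0, 1.0]
    - [0, 0, 0, 0, 0, 0, 1.0]
    - [0, 0, 0, 0, 0, 0, 1.0]
    - [0, 0, 0, 0, 0, 0, 1.0]
  newtons: 70

```text
time: 22.77
position: [0.4873, -0.1986, 0.1446]
eef_rot: [179.9, -0.1, 7.9]
contact_force: [-0.1, -2.4, 4.3]
gripper_width: 0.0152
gripper_force: 68.4
```

```bash
python3 - <<'E'
from h import *
to(.4877,-.198,.145);s=observe();print(s['contact_force'],s['ft_torque'],s['gripper_width'],s['gripper_force'])
E
```

```text
t 22.77 at [ 0.4873 -0.1986  0.1446] [ 1.799e+02 -1.000e-01  7.900e+00] units [ 0.004 -0.004 -0.003]
[-0.12776295 -2.43918302  4.32945189] [-0.61736768  0.01821634  0.02136685] 0.01515145907338458 68.42350602149963
```

Gripped. I lift straight up 100 mm, gently.

Request:
send_rows:
  targets:
    - [0, 0, -0.02, 0, 0, 0, 1.0]
    - [0, 0, -0.04, 0, 0, 0, 1.0]
    - [0, 0, -0.06, 0, 0, 0, 1.0]
    - [0, 0, -0.08, 0, 0, 0, 1.0]
    - [0, 0, -0.1, 0, 0, 0, 1.0]
    - [0, 0, -0.1, 0, 0, 0, 1.0]
    - [0, 0, -0.1, 0, 0, 0, 1.0]
    - [0, 0, -0.1, 0, 0, 0, 1.0]
    - [0, 0, -0.08, 0, 0, 0, 1.0]
    - [0, 0, -0.07, 0, 0, 0, 1.0]
    - [0, 0, -0.05, 0, 0, 0, 1.0]
    - [0, 0, -0.03, 0, 0, 0, 1.0]

```text
time: 23.77
position: [0.4871, -0.1978, 0.2446]
eef_rot: [180.0, -0.1, 7.9]
contact_force: [0.4, -0.2, -5.0]
gripper_width: 0.015
gripper_force: 68.4
```

Request:
send_rows:
  targets:
    - [0, 0, 0, 0, 0, 0, 1.0]
    - [0, 0, 0, 0, 0, 0, 1.0]
    - [0, 0, 0, 0, 0, 0, 1.0]
    - [0, 0, 0, 0, 0, 0, 1.0]

```text
time: 24.1
position: [0.4864, -0.1977, 0.243]
eef_rot: [-180.0, 0.0, 7.9]
contact_force: [-0.7, 0.0, -5.8]
gripper_width: 0.0154
gripper_force: 68.3
```

```bash
python3 - <<'E'
from h import *
to(.4877,-.198,.245);s=observe();print(s['contact_force'],s['ft_torque'],s['gripper_width'],s['gripper_force'],abs(s['qvel']).max())
S=snap('side','f1.png');T=snap('top','f2.png')
h=cv2.cvtColor(S['image'],cv2.COLOR_RGB2HSV);k=((h[...,0]>8)&(h[...,0]<20)&(h[...,1]>100)&(h[...,2]>90)).astype(np.uint8);k[:,:212]=0;k[:,282:]=0
n,l,st,c=cv2.connectedComponentsWithStats(k);print([x.tolist() for x in st[1:] if x[4]>60])
# bottom edge tilt of near wall: lowest wood row per column
b=k*(l==1+st[1:,4].argmax());cols=np.nonzero(b.any(0))[0];low=[383-b[::-1,x].argmax() for x in cols];print(cols[0],cols[-1],low)
for lo in(0,.1):
  print([proj(S,np.array([.4875,-.199,lo])+a*np.array([.99,.137,0])-.12*np.array([-.137,.99,0])).round(1).tolist() for a in(-.035,.035)])
E
```

```text
t 24.1 at [ 0.4864 -0.1977  0.243 ] [-180.     0.     7.9] units [ 0.01   0.004 -0.016]
[-0.67960293  0.02499644 -5.83474625] [-0.03984446  0.01729993  0.02212268] 0.015447015692373806 68.33940982818604 0.08615226334254279
[[222, 131, 54, 115, 3059]]
222 275 [np.int64(198), np.int64(216), np.int64(228), np.int64(244), np.int64(245), np.int64(245), np.int64(245), np.int64(245), np.int64(245), np.int64(245), np.int64(245), np.int64(245), np.int64(245), np.int64(245), np.int64(244), np.int64(244), np.int64(244), np.int64(244), np.int64(244), np.int64(244), np.int64(244), np.int64(244), np.int64(244), np.int64(244), np.int64(244), np.int64(244), np.int64(244), np.int64(244), np.int64(244), np.int64(244), np.int64(244), np.int64(244), np.int64(244), np.int64(243), np.int64(243), np.int64(243), np.int64(244), np.int64(244), np.int64(244), np.int64(243), np.int64(242), np.int64(223), np.int64(223), np.int64(223), np.int64(223), np.int64(223), np.int64(223), np.int64(223), np.int64(223), np.int64(223), np.int64(222), np.int64(222), np.int64(220), np.int64(216)]
[[226.8, 291.1], [262.6, 288.9]]
[[225.0, 246.0], [262.4, 243.9]]
```

The loaded weight reads 5.5–5.8 N. The front bottom edge runs from row 245 to 243, as expected for level at z = 0.10. The arm is still, so I hand in.

```bash
python3 -c "
from cell import *
print(finish_job())"
```

```text
the job is handed in; nothing more can be done
None
```

I handed the job in at about 24 s: the shaker is upright in the right pocket, the jar is in the left, and the carrier is held by its handle, level and still, about 10 cm above where it stood; I never reached for the garlic or the glass.

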